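# Close the manuscript case and tuck its tongue

## Robot

A 7-joint arm with a two-finger parallel gripper is mounted at the origin on the work surface. World frame = base frame: x ahead of the robot, y to its left, z up, the work surface at z = 0. Lengths are in m, angles in rad, forces in N, time in s.
With the tool pointing down it reaches from about 0.425 to 0.925 m from the base axis. Payload 6.8 kg.
Tool frame: the origin (TCP) lies at the very end of the fingers, on their centre line; the grasp point (between the pads) lies 19 mm behind it; y points along the fingers, z is the direction in which the jaws open and shut, and the axes are right-handed (so a half turn about y gives the same grasp; the last joint's range is limited). The gripper opens to 85 mm and grips with 20 to 120 N. Pads are 22 mm wide; open, the fingers measure 114 mm over their backs; the gripper's body (76 mm by 85 mm) begins 54 mm behind the grasp point. The pads swing forward as they close: fully open they stand 13 mm farther back than shut.
Start: joints at [-1.306, 0.477, 0.022, 1.555, -0.011, 1.109, -0.083], TCP at [0.246, 0.629, 0.231] pointing down, gripper open.
Joint ranges: [-2.96, 2.96], [-0.34, 2.1], [-1.41, 1.46], [0.24, 2.44], [-1.37, 4.51], [0.17, 1.92], [-2.96, 2.96]. Speed limits (rad/s): [2.39, 2.39, 3.14, 3.14, 3.14, 3.14, 3.14].

## Interface

Orientations are given as a unit quaternion [w, x, y, z].
In Python, from station import * gives the robot as it stands.
- The arm moves only by the shell command python3 -m jog 'ROWS' [OPENING] [FORCE]. ROWS is JSON, a list of rows, each a list of 2 entries, a list of its own where there are three numbers: the shift along the tool's x, y, z in mm, then the turn about the tool's y in rad. A call has 1 to 20 rows; each row is the pose to reach, as a shift and turn from the pose commanded when the call began, along the tool's axes at that moment; what a row does not reach only later rows make up. A row lasts 1/12 s, in which the tool goes at most 41.7 mm and 7.16 degrees, less where a joint would pass 70% of its speed; a pose out of reach is approached as far as the arm can. A call with a gripper value outside its range is refused whole. OPENING is the finger opening in mm, from 0 to 85.4, set as the call begins (- or left out, the last holds). The fingers move at their own pace and stop on an object; FORCE is the grip in N (left out, the last holds). Time passes only in rows, so rows that repeat a pose let the fingers close. It gives the time, the measured TCP pose, the force and the opening at its end, in the units of the state.
- get_obs(): the state, without advancing time (a new reading comes with each control period).
- read_camera(name): name is "scene" or "top" or "wrist"; returns a dict with "img" (400x640x3 uint8, red, green, blue), "depth" (400x640 float32, m along the optical axis (not along the pixel's ray), 0 where there is no reading), "fx", "fy", "cx", "cy" (pixels), "k1" (the pictures are not rectified: a ray, as slopes to the right and down, at radius r is drawn at 1 + k1 r^2 times it, then the intrinsics apply), "rvec" (rotation vector, rad) and "tvec" (3), from world to camera coordinates, as OpenCV has them. Camera axes: x right, y down, z forward; pixel columns grow to the right and rows downward; lengths in m; the calibration is good to about 2 mm. A picture is of the moment at which its call begins.
- hand_in(): hands the job in, once; it reports no verdict.
The state is a dict: "t": time; "q": joint angles; "joint_vel": joint speeds; "joint_torque": joint torques, N m; "eef_pos": TCP position; "tool_rot": TCP orientation; "contact_force": force on the tool from outside, world axes, zero at the start; "torque": the same for the moment, N m; "gripper_width": opening from 0.0 (shut) to 1.0 (fully open).
Only numpy, scipy, OpenCV 4.12 (cv2) and the standard library are available. Lean on these libraries where they do the work, as an engineer would, in place of code of your own. Each camera call takes 0.05 s, during which the arm holds its last target.

## Task

Close the flat cloth-covered manuscript case: push its standing flap over with the fingers until it lies down on the case, then push the leaning spine upright so that the tongue on the flap slides fully home beneath the steel lip on the front ledge. Only push and press - do not pinch the flap - and leave the other things on the desk where they are.

Things in the scene. Friction and masses are not known exactly. Their poses are not given: they have to be found in the camera images.
- case: Manuscript case, grey cloth-covered board, fixed: 164 x 224 mm on plan, origin at the centre of its underside on the desk. Own -x side: the FRONT, with a 60 mm deep ledge, its top 50 mm high, that carries the steel lip. Own +x side: the SPINE. Long sides along own y. End walls 44 mm high; typed sheets inside to 30 mm high.
- spine (a joint): Spine: back wall of the case, a board 46 mm high, 216 wide, 4 thick, hinged at its lower edge (own x of the case +80 mm, 4 mm up). 0 = upright (stop; outer face then at x = +84), grows as its top leans outwards, away from the lip (stop 0.44); starts at 0.36 to 0.42. Stiff crease, 0.2 N m: it stays where left; 5 N at its top edge sets it upright and carries the flap about 18 mm towards the lip.
- flap (a joint): Flap: board 4.5 mm thick, 216 wide, 132 long, plus the 16 mm tongue, 56 wide, mid-edge; creased to the spine's top. Angle against the spine: rise above level = flap + spine, 1.3 to 1.95 at the start. Stays put while upright (0.05 N m), sinks by itself over the last third. Push its outer face 80 mm or more from the crease; nearer, the spine may move too early and the tongue lands on the lip.
- crease (a point): Middle of the crease between the spine and the flap: 48 mm from the spine's lower hinge, about 48 mm above the desk at the start, 52 mm with the spine upright.
- tongue_tip (a point): Middle of the tongue's tip, at half its 4.5 mm thickness, 148 mm from the crease.
- lip_edge (a point): Middle of the steel lip's inner lower edge, 57 mm high, at own x = -57 mm of the case. The lip spans 11 mm from here towards the front, 84 mm along y, 2.5 thick, 7 mm gap under it; a 5 mm turned-up lead-in on its inner side reaches x = -52. Flap down, spine leaning: the tongue's tip lies just short of the lip; spine upright: 11 mm beneath it, at x = -68.
- sharpener_top (a point): Bystander: steel wedge sharpener, 26 x 16 x 11 mm, near the front; top centre.
- mouse_top (a point): Bystander: white ceramic mouse, 60 mm high, on the spine's side near one corner of the case; top of its body.
- pencil_grip: Bystander: soft pencil grip, 40 x 17 mm, lying near the front.
- eraser: Bystander: eraser 44 x 18 x 12 mm, near one end.
- pencil: Bystander: pencil 175 mm long, near the other end.
- mug: Bystander: mug of pens, 80 mm across, 92 mm high, pens to 165 mm.
- dish: Bystander: small dish, 76 mm across and 18 mm high, with a glass marble in it.
- marble_center (a point): Bystander: glass marble, 16 mm, in the dish; centre.
- cover: The flap's outer layer (with the tongue's): the face that is up when the case is shut. Origin at the crease.
- lining: The flap's inner layer, paper lining set in 5 to 8 mm from the edges: the face that is down when the case is shut. Origin at the crease.

How it is judged:
At the end, for the whole second after the job is handed in: The spine stands upright to within 0.10 rad, the flap lies shut and the tongue's tip is beneath the lip (below its underside) by at least 5 mm, all at rest (value of joint spine below 0.1 rad and x of tongue_tip in the frame of case below -0.062 m and z of tongue_tip in the frame of case below 0.0565 m and velocity of joint flap between -0.05 and 0.05 rad/s and velocity of joint spine between -0.05 and 0.05 rad/s); the robot touches nothing.
It fails at once if the flap is pinched: the fingers press on both of its faces at once (contact force between the fingers and lining above 1 N and contact force between the fingers and cover above 1 N).
It fails at once if a bystander is lifted, carried or pushed more than 30 mm from its place (distance of any of sharpener_top, mouse_top, pencil_grip, eraser, pencil, mug, dish from where it was at the start of the episode above 0.03 m or distance of marble_center from where it was at the start of the episode above 0.04 m).
It also fails if it takes over 48 s, if anything falls off the work surface, if the arm or the gripper's body presses on something with over 40 N, if the wrist force passes 120 N, or if a joint passes its speed limit or range.

## Working session

There is one attempt and no reset: what is moved stays moved. The work goes in short steps, Python scripts to look and compute and a shell command to move; the robot and the scene stay as the last step left them, time stands still between calls to the robot, and variables do not carry over. Pictures are saved under pics/ and viewed, and the job is handed in when it is done.

```bash
ls; mkdir -p pics; python3 - <<'E'
from station import *
import cv2
o=get_obs(); print({k:(v if not hasattr(v,'round') else v) for k,v in o.items()})
for n in ["scene","top","wrist"]:
    c=read_camera(n); cv2.imwrite(f"pics/{n}0.png",c["img"][:,:,::-1]); print(n,c["fx"],c["fy"],c["cx"],c["cy"],c["k1"],c["rvec"],c["tvec"])
E
```

```text
pics
{'t': 0.0, 'q': array([-1.30607061,  0.47778052,  0.02231936,  1.55647354, -0.01148357,
        1.10927496, -0.08308789]), 'joint_vel': array([ 1.19836946e-03, -4.49708765e-04, -4.45296290e-05, -3.91264134e-04,
        1.45734877e-04, -1.12331945e-03, -4.43387901e-04]), 'joint_torque': array([ 3.47558835e-04, -5.96452045e+01,  1.60772469e+00, -2.81194192e+01,
        1.23525076e-02,  9.33622301e-03,  2.16423837e-05]), 'eef_pos': array([0.2456577 , 0.6280712 , 0.23032912]), 'tool_rot': array([-0.69422445,  0.69549555, -0.13110091,  0.13096145]), 'contact_force': array([0.16827858, 0.36226558, 0.04200166]), 'torque': array([-0.02108264, -0.00094542,  0.00126197]), 'gripper_width': 0.9995373676322993}
scene 496.33950009670394 496.33950009670394 313.1612926707967 199.40359878364706 -0.07572063400621064 [ 1.80977178  1.38761676 -0.68912765] [-0.2903772  -0.22790975  1.73772579]
top 385.05591066220614 385.05591066220614 316.7004853640162 199.05180727625523 0.023294467887558436 [ 2.19540162 -2.17945375  0.08800718] [0.11007302 0.52651806 0.8977555 ]
wrist 310.25784611576927 310.25784611576927 325.5379975528321 200.81614786336473 -0.051371234013936146 [-2.39447576 -1.63481538 -0.22939472] [-0.67397419 -0.03536727  0.37900999]
```

View pics/scene0.png

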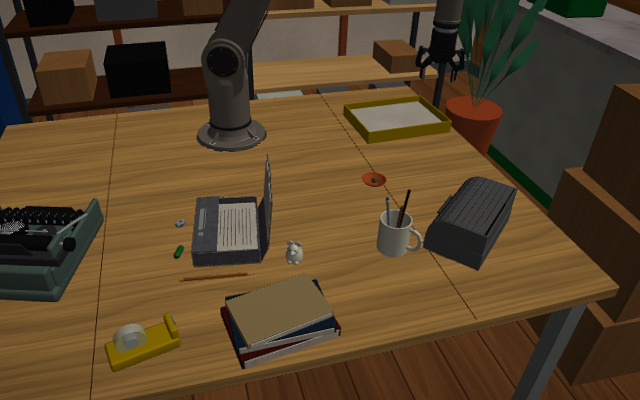

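View pics/top0.png

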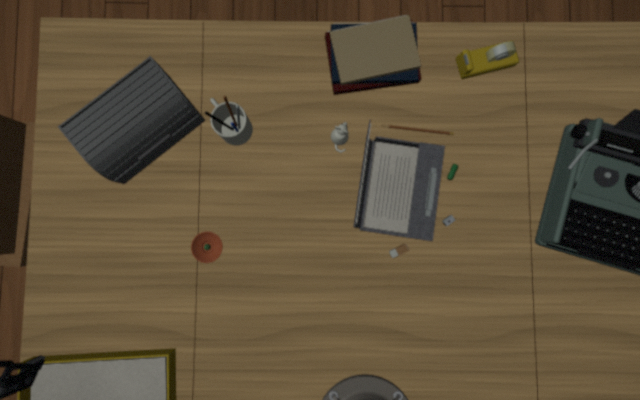

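View pics/wrist0.png

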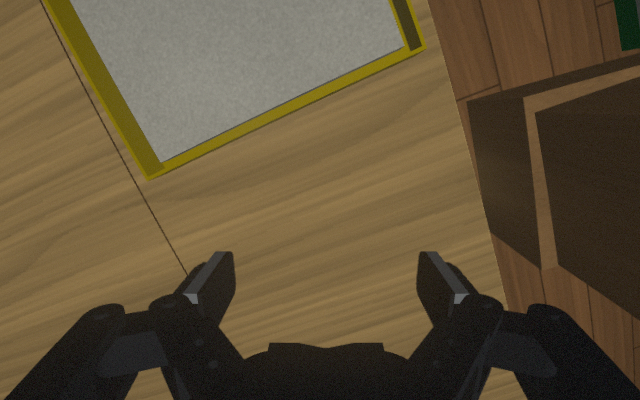

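```bash
cat > h.py <<'E'
import numpy as np, cv2
def K(c): return np.array([[c["fx"],0,c["cx"]],[0,c["fy"],c["cy"]],[0,0,1]])
def rays(c,uv):
    uv=np.asarray(uv,float).reshape(-1,1,2)
    x=cv2.undistortPoints(uv,K(c),np.array([c["k1"],0,0,0.])).reshape(-1,2)
    R=cv2.Rodrigues(np.asarray(c["rvec"],float))[0]; t=np.asarray(c["tvec"],float)
    d=np.c_[x,np.ones(len(x))]@R; o=-R.T@t
    return o,d
def plane(c,uv,z):
    o,d=rays(c,uv); s=(z-o[2])/d[:,2]; return o+d*s[:,None]
def dep(c,uv):
    o,d=rays(c,uv); u=np.asarray(uv).round().astype(int).reshape(-1,2)
    return o+d*c["depth"][u[:,1],u[:,0]][:,None]
def proj(c,P):
    return cv2.projectPoints(np.asarray(P,float).reshape(-1,1,3),np.asarray(c["rvec"],float),np.asarray(c["tvec"],float),K(c),np.array([c["k1"],0,0,0.]))[0].reshape(-1,2)
def cloud(c):
    v,u=np.mgrid[0:400,0:640]; uv=np.c_[u.ravel(),v.ravel()]
    return dep(c,uv).reshape(400,640,3)
def crop(c,u0,v0,u1,v1,s,name):
    im=cv2.resize(c["img"][v0:v1,u0:u1,::-1],None,fx=s,fy=s,interpolation=cv2.INTER_CUBIC)
    im=np.clip(im.astype(float)*1.7,0,255).astype(np.uint8); cv2.imwrite(name,im)
E
python3 - <<'E'
from station import *
from h import *
np.set_printoptions(precision=4,suppress=True)
c=read_camera("top"); crop(c,310,100,470,220+50,5 if 0 else 4,"pics/topc.png")
s=read_camera("scene"); crop(s,160,140,320,290,5,"pics/scc.png")
print(-cv2.Rodrigues(c["rvec"])[0].T@c["tvec"],-cv2.Rodrigues(s["rvec"])[0].T@s["tvec"])
P=cloud(c)
for v in range(120,250,6): print(v,' '.join('%3d'%(1000*P[v,u,2]) for u in range(340,460,4)))
E
```

```text
[0.4585 0.1202 0.9331] [ 1.5626 -0.156   0.8305]
120  -2   0   3   1   0   1   0   0  -1   1   0   0  -2   0  -2   0   0  -1  -2   0   0  -2  -2  -1   0   0   0   2   3   0
126  52  51  -2  -2   3  -1   0 175   0   0  -1   0   6   3   6   5   6  -2   0  -5   0   0   0  -1  -1  -1  -3   0   0   1
132  47  47  56  -1  -1   0   0 178   0  -1   0   0  -2   0   0  -1   1  -1   0   0  -2   1   0   0   4   4   7   5   5   3
138  41  32   0   0   1  -1   0 175   1  33  38  43  42  42  -1   0   0  -2  -1  -1  -1   1  -1   0   0   0  -2  -1   0  -1
144  21   0  -1   0  -2  -1  -3  33   1  29  29  28  28  27  28  10  15  24  26  31  51  48  52  48  49   0  -2  -2   1   2
150  -4  10   0  -1   0   0  85  25   4  26  29  29  29  29  33  27  32  30  27  31 933  46  51  49  50  49  48  -1   0  -3
156  -2  -1   2  -2  -1   1 179  18   3  28  29  29  32  27  31  29  30  28  28  30  48  47  49  48  49  50  -2  -1   1   1
162   0   1  -2   0  -1  -2 193  15   7  26  29  33  27  29  29  28  29  31  28  50  48  47  50  47  50  49   0   0  -1   0
168   0   0  -1   1  -4   1 191   7  27  30  31  29  31  30
[... 976 characters left out ...]
  28  28  33  24  32  29  28  30  48  52  51  48  49  46   1  -2  -2   0  10  -1
222   1   0   0  -1 176  12  21  28  30  29  31  26  28  28  29  29  29  49  49  48  48  48  47  49   0   0  12  10   9   0
228  -1   0   0   0  28   3   2   1  25  28  28  31  31  31  31  27  29  50  51  49  48  50  48  51   0   0  -2   0   0  -1
234  -2  -1   0   0  -2   0  -3   1  -3   0  -3  41  43  44   3   6   0  48  50  51  49  51  48  50  -1  -1   0  -3  -2  -2
240  -1   1  -1  -1  -2  -2   3   0  -2   0  -2   0   0   0   0   1   0   1   0  -2  -2  47  46  49   0   1   2  -2  -1   0
246  -3   0   0   0   0   2  -2   1   1  -2   0  -5   1  -3   0  14  13   1   0   0  -2  -1  -1  -1  -2  -1   0   0   0   0
```

```bash
python3 -c "
import cv2
for f in ['topc','scc']: print(cv2.imread('pics/%s.png'%f).shape)"
```

```text
(680, 640, 3)
(750, 800, 3)
```

View pics/topc.png

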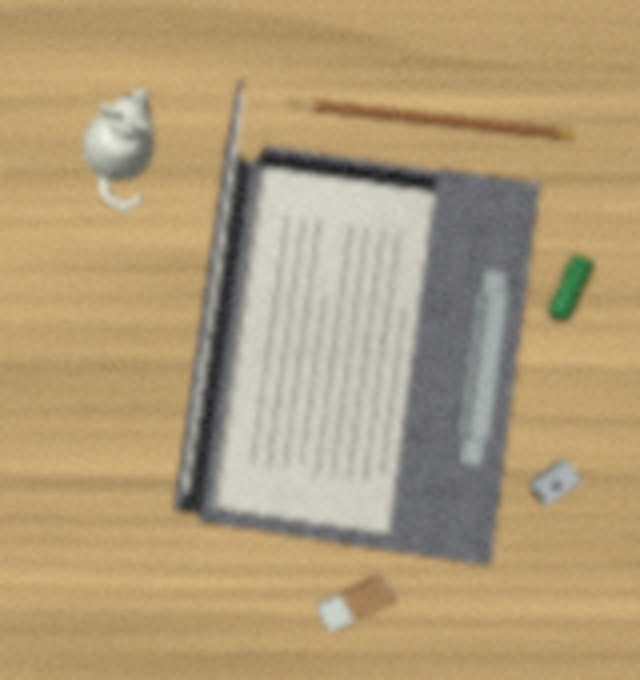

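View pics/scc.png

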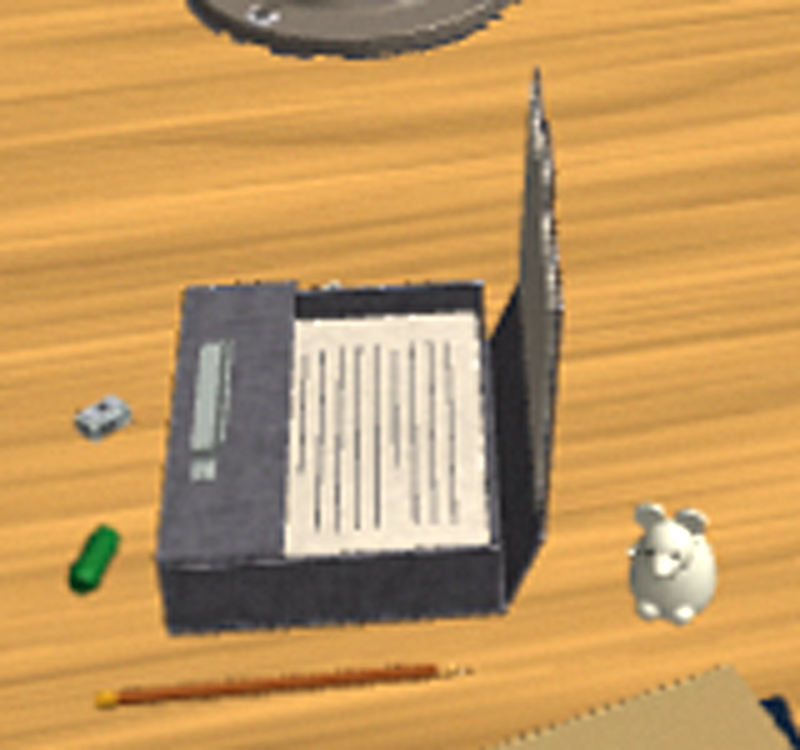

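```bash
cat >> h.py <<'E'
def case(c):
    P=cloud(c); m=((P[...,2]>.044)&(P[...,2]<.055)).astype(np.uint8); m[:,:385]=0;m[:,470:]=0;m[:120]=0;m[255:]=0
    m=cv2.morphologyEx(m,cv2.MORPH_CLOSE,np.ones((5,5))); m=cv2.morphologyEx(m,cv2.MORPH_OPEN,np.ones((7,7)))
    v,u=np.nonzero(m); 
    hull=cv2.convexHull(np.c_[u,v].astype(np.int32)).reshape(-1,2)
    Q=plane(c,np.c_[u,v],.05)[:,:2]
    return Q
E
python3 - <<'E'
from station import *
from h import *
np.set_printoptions(precision=4,suppress=True)
c=read_camera("top")
Q=case(c); r=cv2.minAreaRect((Q*1000).astype(np.float32)); print(r); print(cv2.boxPoints(r))
cr=np.array([[539,183],[490,562],[437,170],[240,82],[180,508],[490,270],[470,463]])/4+[310,100]-.5+.125
for z in (.05,):print(plane(c,cr,z))
print("tongue side top pts z .19", plane(c,cr[3:5],.185), "lip",plane(c,cr[5:],.0595))
P=cloud(c)
m=(P[...,2]>.06)&(P[...,2]<.22); m[:,:345]=0; m[:,400:]=0; m[:115]=0; m[240:]=0
v,u=np.nonzero(m); T=P[m]; T=T[T[:,2]>.1]; print(len(T)); print(T[::8])
# base shapes for bystanders
E
```

```text
((544.5651245117188, -136.47796630859375), (62.82867431640625, 225.34677124023438), 82.15753173828125)
[[ 428.6591 -152.2242]
 [ 651.8982 -182.9727]
 [ 660.4711 -120.7317]
 [ 437.2321  -89.9832]]
[[ 0.6506 -0.1815  0.05  ]
 [ 0.4315 -0.1499  0.05  ]
 [ 0.6579 -0.1224  0.05  ]
 [ 0.709  -0.0081  0.05  ]
 [ 0.4608  0.0269  0.05  ]
 [ 0.5995 -0.1524  0.05  ]
 [ 0.4878 -0.1393  0.05  ]]
tongue side top pts z .19 [[0.6707 0.0115 0.185 ]
 [0.4605 0.0411 0.185 ]] lip [[ 0.598  -0.1495  0.0595]
 [ 0.4875 -0.1365  0.0595]]
279
[[0.6752 0.0116 0.1772]
 [0.6644 0.012  0.1795]
 [0.6585 0.0139 0.1789]
 [0.653  0.0136 0.1768]
 [0.646  0.0161 0.1806]
 [0.6415 0.0133 0.1743]
 [0.6341 0.0161 0.1799]
 [0.6264 0.0178 0.1781]
 [0.6218 0.0189 0.1715]
 [0.6142 0.0199 0.1789]
 [0.6088 0.0195 0.1758]
 [0.6021 0.0219 0.179 ]
 [0.5973 0.0191 0.1726]
 [0.5877 0.0238 0.1929]
 [0.5822 0.0234 0.1904]
 [0.5755 0.0261 0.196 ]
 [0.57   0.0277 0.1934]
 [0.5638 0.028  0.1955]
 [0.5581 0.0299 0.1949]
 [0.5522 0.0299 0.195 ]
 [0.5462 0.032  0.1967]
 [0.5405 0.0319 0.1955]
 [0.5368 0.0314 0.1752]
 [0.5304 0.0319 0.1792]
 [0.5263 0.0315 0.1587]
 [0.5211 0.0292 0.1728]
 [0.5161 0.0304 0.1309]
 [0.5092 0.0311 0.172 ]
 [0.5051 0.0296 0.104 ]
 [0.4972 0.0333 0.1737]
 [0.4912 0.0354 0.1748]
 [0.4854 0.035  0.1713]
 [0.4793 0.0377 0.1777]
 [0.4735 0.0373 0.1742]
 [0.4675 0.0398 0.1791]]
```

```bash
cat >> h.py <<'E'
from scipy.spatial.transform import Rotation as Ro
O=np.array([.552,-.0853,0]); EX=np.array([.1392,.9903,0]); EY=np.array([-.9903,.1392,0])
def w(a,b,z): return O+a*EX+b*EY+np.array([0,0,z])
def tool(o):
    q=o["tool_rot"]; return Ro.from_quat([q[1],q[2],q[3],q[0]]).as_matrix()
def shift(o,target): return tool(o).T@(np.asarray(target)-o["eef_pos"])*1000
def own(p):
    d=np.asarray(p)-O; return np.array([d@EX,d@EY,d[2]])
E
python3 - <<'E'
from station import *
from h import *
np.set_printoptions(precision=4,suppress=True)
o=get_obs(); R=tool(o); print(R)
print("own->tool dirs", R.T@EX, R.T@EY)
T=w(.17,0,.231); print(T, shift(o,T))
c=read_camera("top"); print(plane(c,[[340,137.5]],.05),plane(c,[[207,247],[228,120]],.05))
E
```

```text
[[ 0.9313 -0.0002  0.3643]
 [-0.3643 -0.0006  0.9313]
 [ 0.     -1.     -0.0006]]
own->tool dirs [-0.2311 -0.0006  0.973 ] [-0.973   0.0001 -0.2311]
[0.5757 0.0831 0.231 ] [ 505.8625    0.2447 -387.7768]
[[0.6674 0.0609 0.05  ]] [[0.4124 0.3623 0.05  ]
 [0.7062 0.3217 0.05  ]]
```

```bash
python3 -m jog '[[[30,0,-23],0],[[60,0,-46],-0.03],[[90,0,-69],-0.06],[[120,0,-92],-0.1],[[150,0,-115],-0.13],[[180,0,-138],-0.16],[[210,0,-161],-0.2],[[240,0,-184],-0.233],[[270,0,-207],-0.233],[[300,0,-230],-0.233],[[330,0,-253],-0.233],[[360,0,-276],-0.233],[[390,0,-299],-0.233],[[420,0,-322],-0.233],[[450,0,-345],-0.233],[[480,0,-368],-0.233],[[506,0,-388],-0.233],[[506,0,-388],-0.233],[[506,0,-388],-0.233]]' 0; python3 - <<'E'
from station import *
from h import *
np.set_printoptions(precision=4,suppress=True)
o=get_obs(); R=tool(o); print(own(o["eef_pos"]),R.T@EX,o["contact_force"])
s=read_camera("scene"); crop(s,160,90,360,240,4,"pics/scc1.png")
E
```

```text
t: 1.93
eef_pos: [0.5765, 0.0805, 0.2313]
tool_rot: [-0.705, 0.705, -0.051, 0.051]
contact_force: [-1.4, 1.5, -0.4]
gripper_width: -0.004
[ 0.1676 -0.0012  0.2313] [-0.0049 -0.0006  1.    ] [-1.4284  1.5032 -0.3744]
```

View pics/scc1.png

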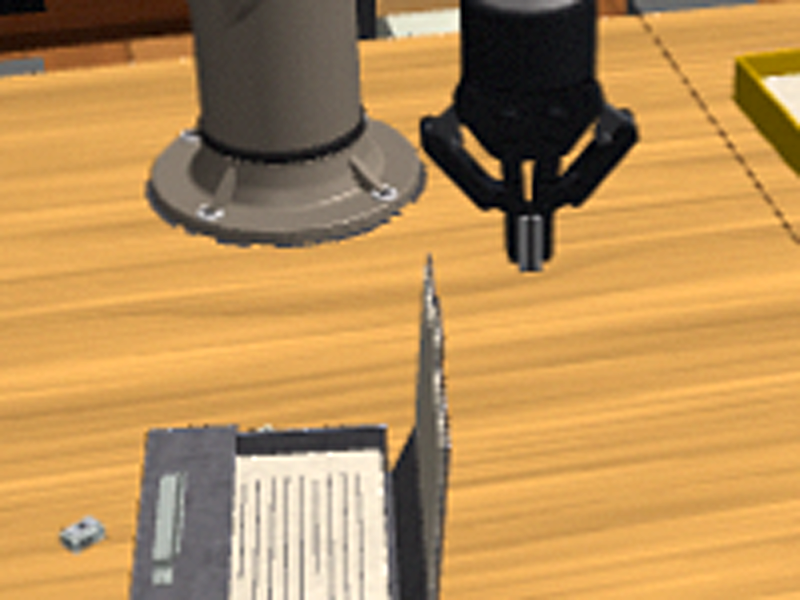

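```bash
python3 -m jog '[[[0,20,0],0],[[0,40,0],0],[[0,60,0],0],[[0,63,-10],0],[[0,63,-20],0],[[0,63,-28],0],[[0,63,-34],0],[[0,63,-40],0],[[0,63,-44],0],[[0,63,-48],0],[[0,63,-48],0]]' ; python3 - <<'E'
from station import *
from h import *
np.set_printoptions(precision=4,suppress=True)
o=get_obs(); R=tool(o); print(own(o["eef_pos"]),R.T@EX,o["contact_force"])
s=read_camera("scene"); crop(s,160,90,360,240,4,"pics/scc2.png")
E
```

```text
t: 2.9
eef_pos: [0.5692, 0.0345, 0.1688]
tool_rot: [0.705, -0.705, 0.05, -0.05]
contact_force: [0.3, -0.6, -0.2]
gripper_width: 0.002
[ 0.1211 -0.0004  0.1688] [-0.0013  0.0001  1.    ] [ 0.2642 -0.5963 -0.1706]
```

View pics/scc2.png

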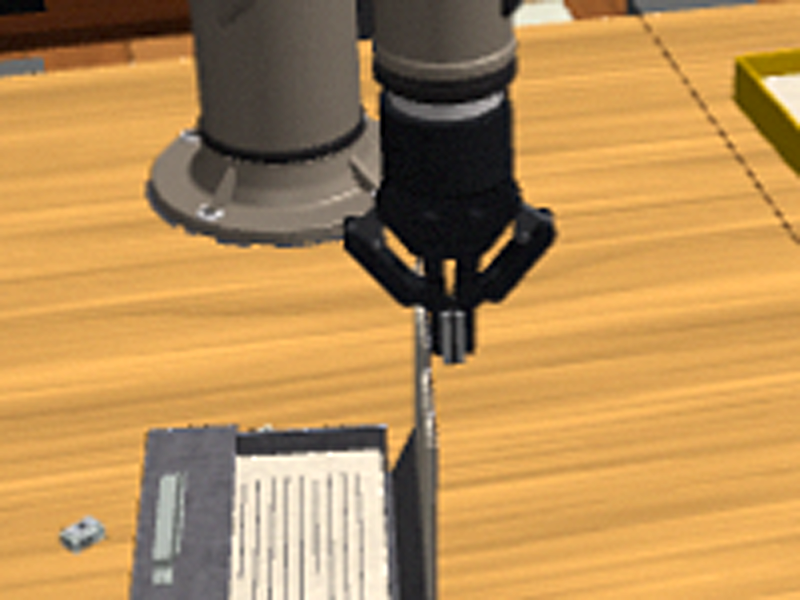

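```bash
python3 -m jog '[[[0,0,-7],0],[[0,0,-14],0],[[0,0,-21],0],[[0,1,-28],0],[[0,2,-34],0],[[0,3,-40],0],[[0,5,-46],0],[[0,7,-52],0],[[0,10,-58],0],[[0,12,-64],0],[[0,12,-64],0]]' ; python3 - <<'E'
from station import *
from h import *
np.set_printoptions(precision=4,suppress=True)
o=get_obs(); R=tool(o); print(own(o["eef_pos"]),R.T@EX,o["contact_force"])
s=read_camera("scene"); crop(s,160,90,360,240,4,"pics/scc3.png")
E
```

```text
t: 3.87
eef_pos: [0.5595, -0.0297, 0.1557]
tool_rot: [-0.705, 0.706, -0.05, 0.05]
contact_force: [-0.3, 0.9, -0.8]
gripper_width: -0.001
[0.0561 0.0003 0.1557] [-0.0021 -0.0009  1.    ] [-0.3236  0.8502 -0.7798]
```

View pics/scc3.png

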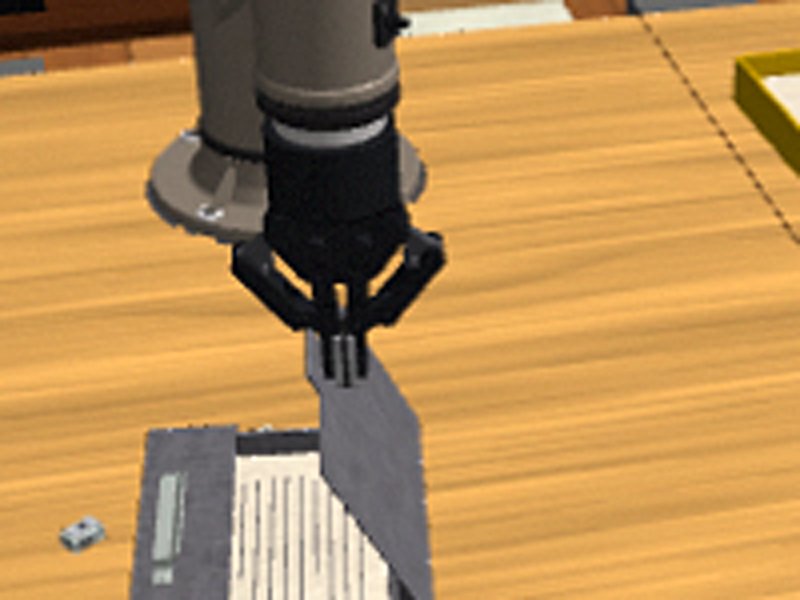

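```bash
python3 -m jog '[[[0,4,-7],0],[[0,8,-14],0],[[0,13,-21],0],[[0,19,-28],0],[[0,25,-34],0],[[0,31,-40],0],[[0,37,-45],0],[[0,44,-50],0],[[0,51,-54],0],[[0,57,-57],0],[[0,57,-57],0]]' ; python3 - <<'E'
from station import *
from h import *
np.set_printoptions(precision=4,suppress=True)
o=get_obs(); R=tool(o); print(own(o["eef_pos"]),R.T@EX,o["contact_force"])
s=read_camera("scene"); crop(s,160,90,360,240,4,"pics/scc4.png")
E
```

```text
t: 4.83
eef_pos: [0.5511, -0.0851, 0.0978]
tool_rot: [-0.705, 0.705, -0.051, 0.049]
contact_force: [-0.6, -0.1, -0.0]
gripper_width: -0.003
[0.0001 0.0009 0.0978] [-0.001  -0.0005  1.    ] [-0.6224 -0.1206 -0.0069]
```

View pics/scc4.png

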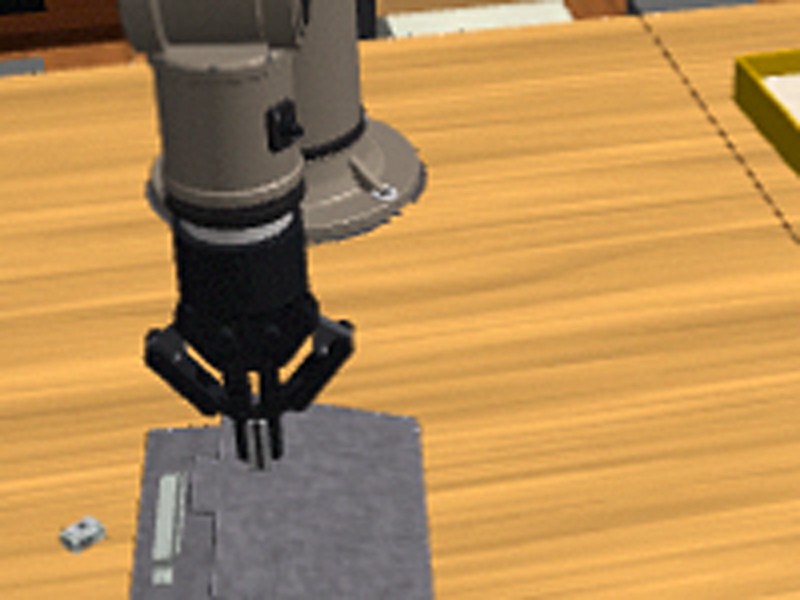

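```bash
python3 -m jog '[[[0,-20,15],0],[[0,-31,45],0],[[0,-31,75],0],[[0,-31,105],0],[[0,-31,130],0],[[0,-31,149],0],[[0,-31,149],0],[[0,-31,149],0]]' ; python3 - <<'E'
from station import *
from h import *
np.set_printoptions(precision=4,suppress=True)
o=get_obs(); print(own(o["eef_pos"]),o["contact_force"])
s=read_camera("scene"); crop(s,160,130,320,270,5,"pics/scc5.png")
c=read_camera("top");  crop(c,330,100,470,250,4,"pics/top5.png")
P=cloud(c); P=P[120:250,340:460].reshape(-1,3); P=P[(P[:,2]>.02)&(P[:,2]<.075)]
d=P-O; a=d@EX;b=d@EY
for lo in np.arange(-.09,.12,.01):
    m=(a>lo)&(a<lo+.01)&(abs(b-.0)<.1); mt=m&(abs(b)<.025)
    print(round(lo+.005,3),m.sum(),P[m,2].mean() if m.any() else 0,np.median(P[mt,2]) if mt.any() else 0)
E
```

```text
t: 5.55
eef_pos: [0.5732, 0.065, 0.1305]
tool_rot: [0.706, -0.705, 0.048, -0.048]
contact_force: [-0.0, -0.5, -0.4]
gripper_width: -0.005
[ 0.1518 -0.      0.1305] [-0.0018 -0.469  -0.4218]
-0.085 58 0.04930646566908484 0.04849534087585283
-0.075 293 0.04941091394596305 0.04923343700743066
-0.065 229 0.054680764999932026 0.05894144590133005
-0.055 281 0.0540240507696531 0.05843365347541374
-0.045 189 0.0507626931011767 0.0544510536215535
-0.035 154 0.05145676189090305 0.05466057548794406
-0.025 143 0.05417954071615506 0.05389581313611613
-0.015 110 0.05371856756997893 0
-0.005 20 0.05349231146248318 0
0.005 0 0 0
0.015 0 0 0
0.025 0 0 0
0.035 0 0 0
0.045 0 0 0
0.055 0 0 0
0.065 0 0 0
0.075 0 0 0
0.085 0 0 0
0.095 0 0 0
0.105 0 0 0
0.115 0 0 0
```

View pics/scc5.png

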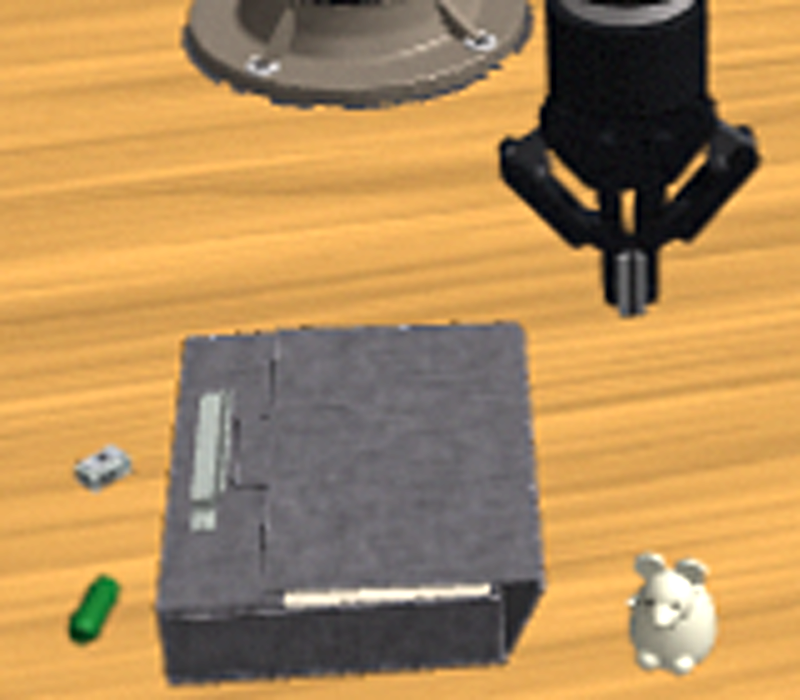

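View pics/top5.png

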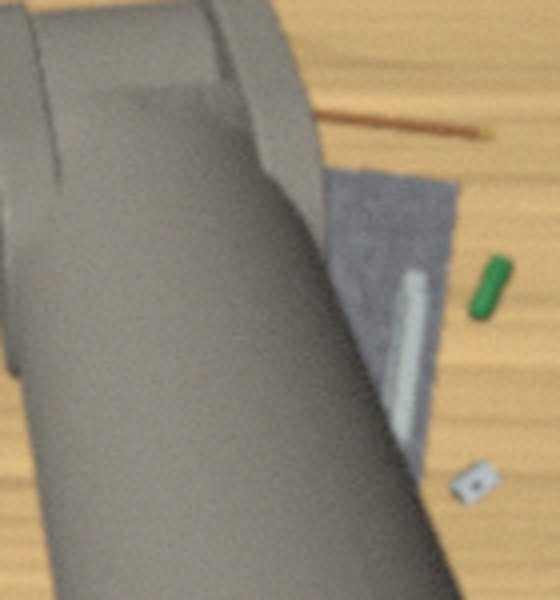

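```bash
python3 -m jog '[[[0,25,0],0],[[0,50,0],0],[[0,75,0],0],[[0,95,0],0],[[0,95,-10],0],[[0,95,-20],0],[[0,95,-28],0],[[0,95,-33],0],[[0,95,-36],0],[[0,95,-39],0],[[0,95,-42],0],[[0,95,-42],0]]' ; python3 - <<'E'
from station import *
from h import *
np.set_printoptions(precision=4,suppress=True)
o=get_obs(); print(own(o["eef_pos"]),o["contact_force"])
s=read_camera("scene"); crop(s,160,130,320,270,5,"pics/scc6.png")
E
```

```text
t: 6.65
eef_pos: [0.5689, 0.0252, 0.0374]
tool_rot: [0.707, -0.704, 0.047, -0.05]
contact_force: [-1.2, 7.8, 8.0]
gripper_width: -0.003
[ 0.1118 -0.0013  0.0374] [-1.1994  7.8312  7.99  ]
```

View pics/scc6.png

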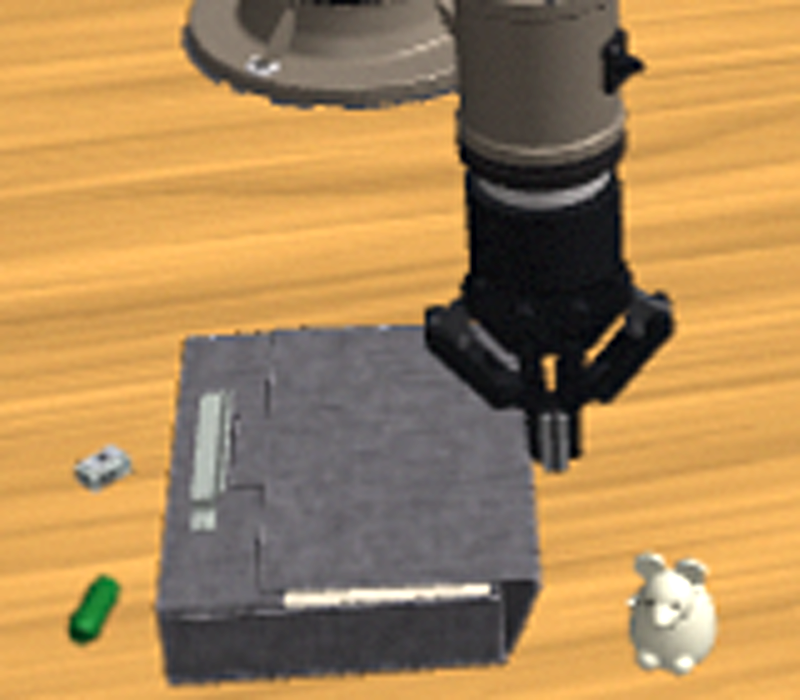

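```bash
python3 -m jog '[[[0,-3,-2],0],[[0,-4,-4],0],[[0,-4,-6],0],[[0,-5,-6],0]]' ; python3 - <<'E'
from station import *
from h import *
np.set_printoptions(precision=4,suppress=True)
o=get_obs(); print(own(o["eef_pos"]),o["contact_force"])
s=read_camera("scene"); crop(s,160,130,320,270,5,"pics/scc7.png")
E
```

```text
t: 7.03
eef_pos: [0.5676, 0.0184, 0.0417]
tool_rot: [0.707, -0.704, 0.048, -0.05]
contact_force: [0.9, 4.4, -0.9]
gripper_width: 0.001
[ 0.1048 -0.001   0.0417] [ 0.8728  4.4497 -0.917 ]
```

View pics/scc7.png

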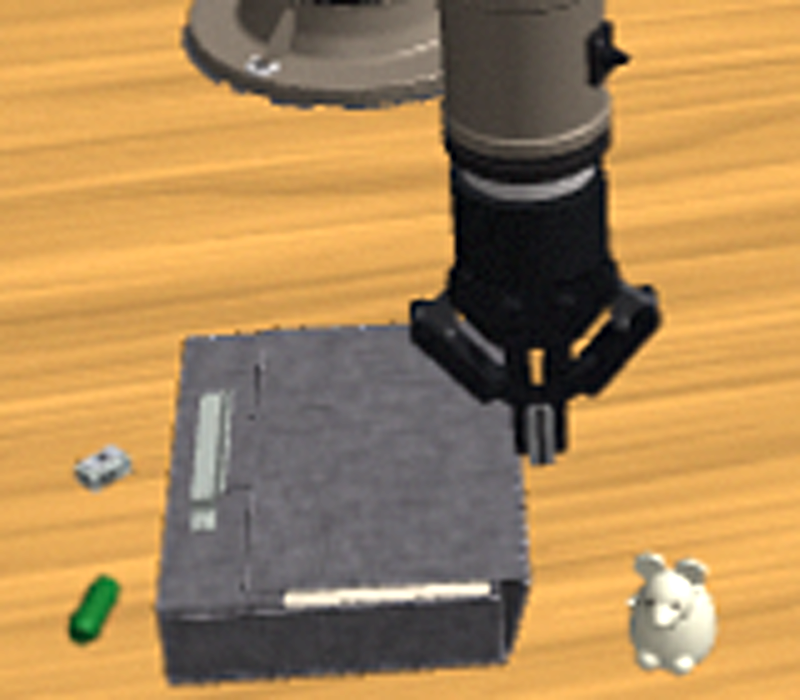

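```bash
python3 -m jog '[[[0,0,-2],0],[[0,0,-4],0],[[0,-1,-6],0],[[0,-1,-8],0],[[0,-1,-8],0]]' ; python3 - <<'E'
from station import *
from h import *
np.set_printoptions(precision=4,suppress=True)
o=get_obs(); print(own(o["eef_pos"]),o["contact_force"])
s=read_camera("scene"); crop(s,160,130,320,270,5,"pics/scc8.png")
E
```

```text
t: 7.5
eef_pos: [0.5665, 0.0103, 0.0431]
tool_rot: [0.707, -0.704, 0.048, -0.05]
contact_force: [-0.7, 6.1, 6.9]
gripper_width: 0.001
[ 0.0967 -0.0011  0.0431] [-0.6859  6.1003  6.8914]
```

View pics/scc8.png

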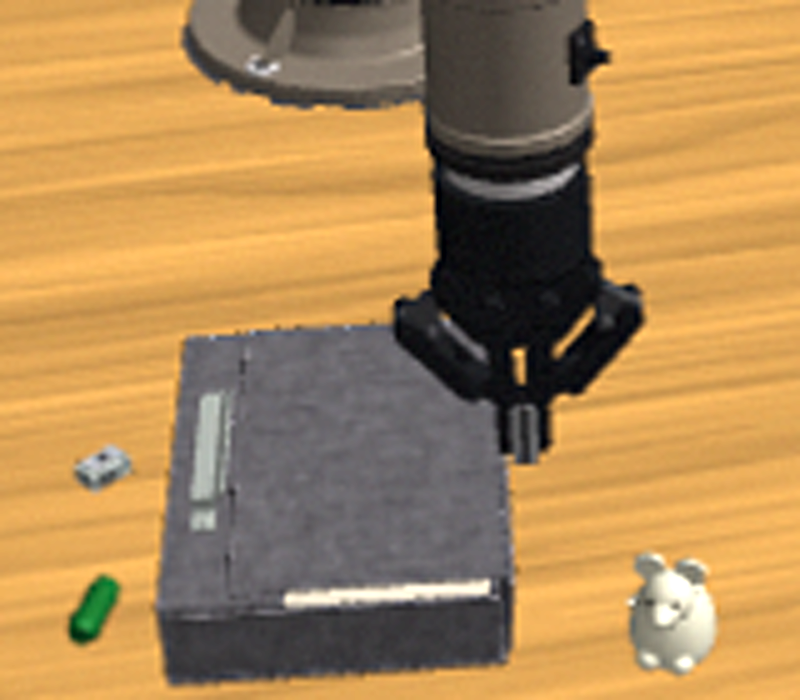

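```bash
python3 -m jog '[[[0,-1,-2],0],[[0,-2,-4],0],[[0,-2,-5],0],[[0,-2,-5],0]]' ; python3 - <<'E'
from station import *
from h import *
o=get_obs(); print(own(o["eef_pos"]),o["contact_force"])
E
```

```text
t: 7.88
eef_pos: [0.5657, 0.0059, 0.0445]
tool_rot: [0.707, -0.704, 0.048, -0.049]
contact_force: [0.5, 7.4, -0.2]
gripper_width: -0.003
[ 0.09221653 -0.00089073  0.04451754] [ 0.50348754  7.39258431 -0.18241073]
```

```bash
python3 -m jog '[[[0,0,-2],0],[[0,0,-4],0],[[0,0,-5],0],[[0,0,-5],0]]' ; python3 - <<'E'
from station import *
from h import *
o=get_obs(); print(own(o["eef_pos"]),o["contact_force"])
s=read_camera("scene"); crop(s,160,130,320,270,5,"pics/scc9.png")
E
```

```text
t: 8.22
eef_pos: [0.5657, 0.0053, 0.0446]
tool_rot: [0.708, -0.703, 0.046, -0.048]
contact_force: [2.2, 17.1, -0.9]
gripper_width: -0.001
[ 0.0916632  -0.00091482  0.04459002] [ 2.20586899 17.14344971 -0.91345081]
```

View pics/scc9.png

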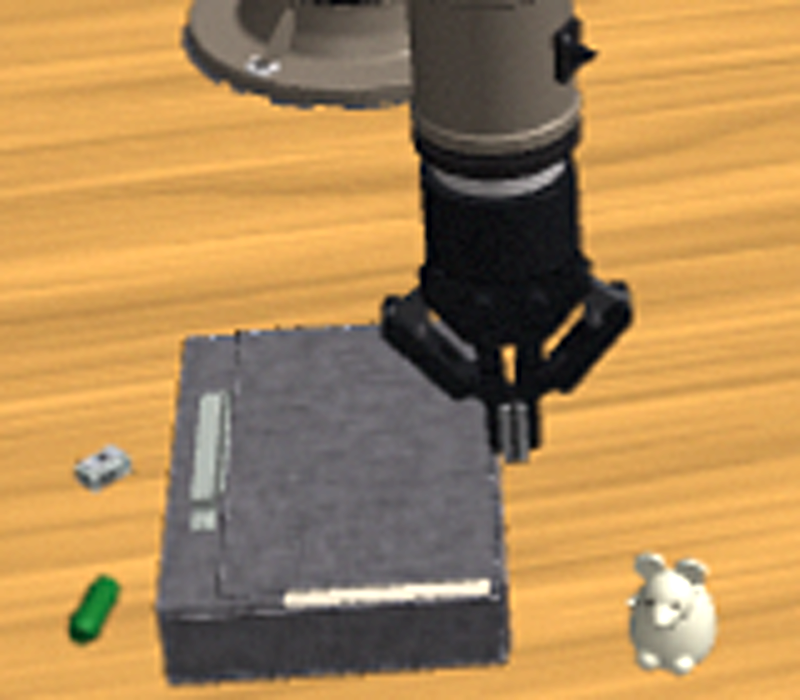

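The force has risen to 17 N with almost no further motion, so the spine is at its stop. I'll back straight off and look.

```bash
python3 -m jog '[[[0,0,4],0],[[0,0,12],0],[[0,0,25],0],[[0,0,40],0],[[0,-20,60],0],[[0,-50,80],0],[[0,-80,110],0],[[0,-110,145],0],[[0,-140,180],0],[[0,-150,215],0],[[0,-150,250],0],[[0,-150,285],0],[[0,-150,320],0],[[0,-150,350],0],[[0,-150,350],0],[[0,-150,350],0],[[0,-150,350],0]]' ; python3 - <<'E'
from station import *
from h import *
np.set_printoptions(precision=4,suppress=True)
o=get_obs(); print(own(o["eef_pos"]),o["contact_force"],abs(o["joint_vel"]).max())
s=read_camera("scene"); crop(s,160,130,320,270,5,"pics/scc10.png")
c=read_camera("top");  crop(c,320,100,480,250,5,"pics/top10.png")
P=cloud(c); P=P[120:250,330:460].reshape(-1,3); P=P[(P[:,2]>.02)&(P[:,2]<.075)]
d=P-O; a=d@EX;b=d@EY
for lo in np.arange(-.09,.12,.01):
    m=(a>lo)&(a<lo+.01)&(abs(b-.0)<.1); mt=m&(abs(b)<.025)
    print(round(lo+.005,3),m.sum(),P[m,2].mean() if m.any() else 0,np.median(P[mt,2]) if mt.any() else 0)
E
```

```text
t: 9.68
eef_pos: [0.6125, 0.3436, 0.1931]
tool_rot: [-0.705, 0.706, -0.05, 0.05]
contact_force: [0.2, -0.6, -0.3]
gripper_width: -0.005
[ 0.4331 -0.0002  0.1931] [ 0.161  -0.5585 -0.265 ] 0.02154646902788052
-0.085 62 0.048940520335453826 0.04825580942898977
-0.075 369 0.04954864038730385 0.049555516637451835
-0.065 333 0.0531941834862708 0.0587838824177761
-0.055 370 0.05423251553546313 0.058988328750220476
-0.045 384 0.05381422098951936 0.05362475619809254
-0.035 379 0.05380596916462984 0.05372804411915616
-0.025 375 0.053961444788917706 0.054264309286876644
-0.015 375 0.0538708984635308 0.05378462108023063
-0.005 374 0.05384882143618276 0.053845670443410265
0.005 379 0.0538847405554137 0.05390909700549029
0.015 378 0.05395896539276001 0.05390094465144818
0.025 372 0.054006581264667904 0.05387553913726817
0.035 376 0.053835892365476735 0.053847619563571314
0.045 376 0.05389230038068545 0.05404462067010396
0.055 374 0.05374253102419103 0.05338031530738163
0.065 379 0.053959388667142956 0.053984661393633115
0.075 374 0.05372663150660877 0.05406846279903743
0.085 269 0.04277830119325264 0.047371415802512695
0.095 0 0 0
0.105 0 0 0
0.115 0 0 0
```

View pics/scc10.png

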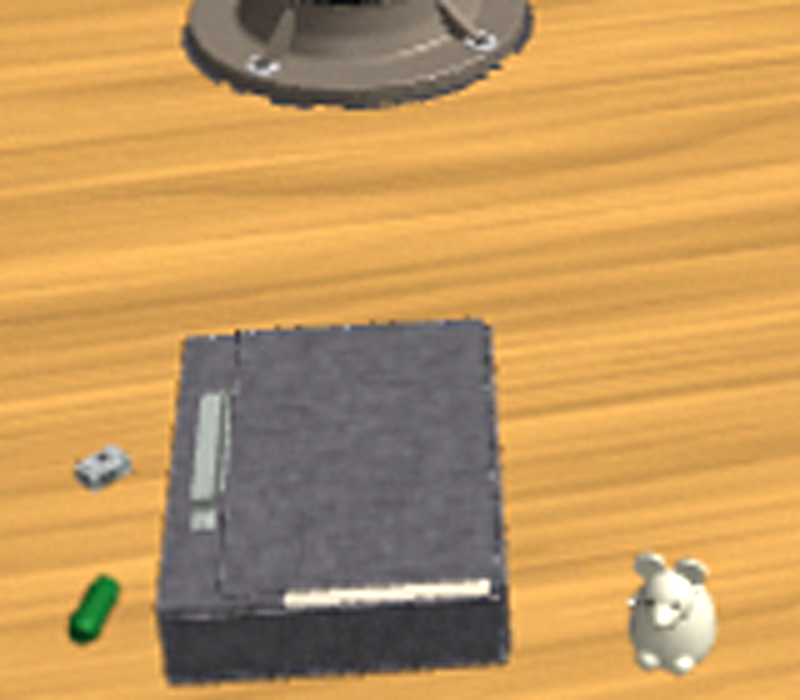

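View pics/top10.png

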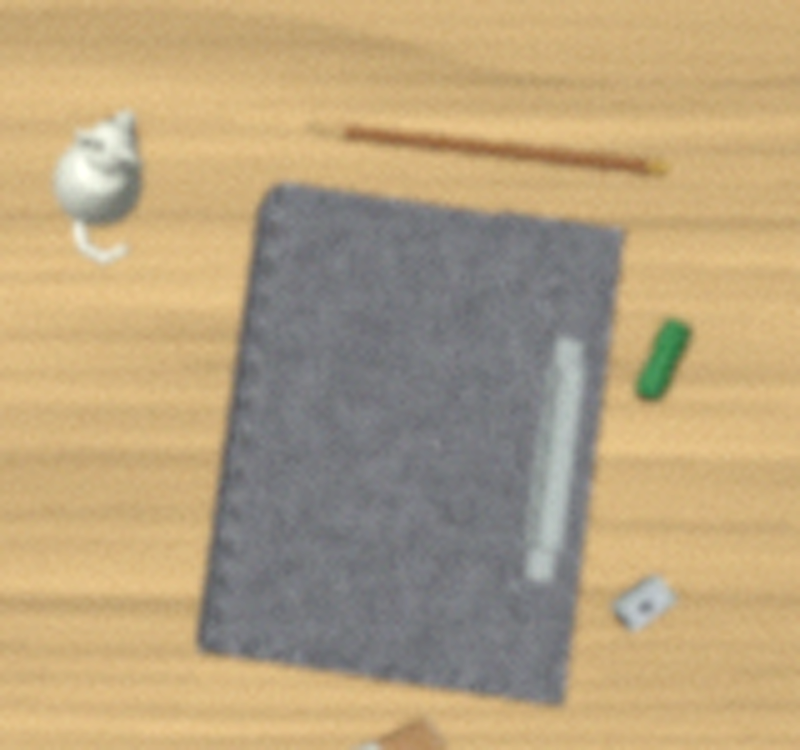

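```bash
python3 - <<'E'
from station import *
from h import *
np.set_printoptions(precision=4,suppress=True)
c=read_camera("top"); crop(c,160,60,480,300,2.5,"pics/top11.png")
P=cloud(c); P=P[120:250,330:460].reshape(-1,3); P=P[(P[:,2]>.02)&(P[:,2]<.075)]
d=P-O; a=d@EX;b=d@EY
for lo in list(np.arange(-.064,-.044,.002))+list(np.arange(.074,.094,.002)):
    m=(a>lo)&(a<lo+.002)&(abs(b)>.05)&(abs(b)<.1)
    print(round(lo+.001,3),m.sum(),np.median(P[m,2]) if m.any() else 0)
s=read_camera("scene"); P=cloud(s)[190:270,200:270].reshape(-1,3); P=P[(P[:,2]>.012)&(P[:,2]<.045)]
d=P-O;a=d@EX;b=d@EY;m=(a>.07)&(a<.11)&(abs(b)<.1)
print("spine outer pts",m.sum()); 
E
```

```text
-0.063 36 0.049809308763255844
-0.061 39 0.050144034269926197
-0.059 38 0.04996644614318069
-0.057 38 0.04947252963457255
-0.055 39 0.04948999141552857
-0.053 28 0.050040190861287914
-0.051 21 0.052925129153212014
-0.049 39 0.05433080624244491
-0.047 36 0.053845315644542424
-0.045 37 0.054400151787331485
-0.043 39 0.05439442217823309
0.075 39 0.054031121070230226
0.077 36 0.053649737902395966
0.079 38 0.05433172558569632
0.081 39 0.04968550779186309
0.083 65 0.046654147930716316
0.085 33 0.03658886035455322
0.087 0 0
0.089 0 0
0.091 0 0
0.093 0 0
0.095 0 0
spine outer pts 7
```

View pics/top11.png

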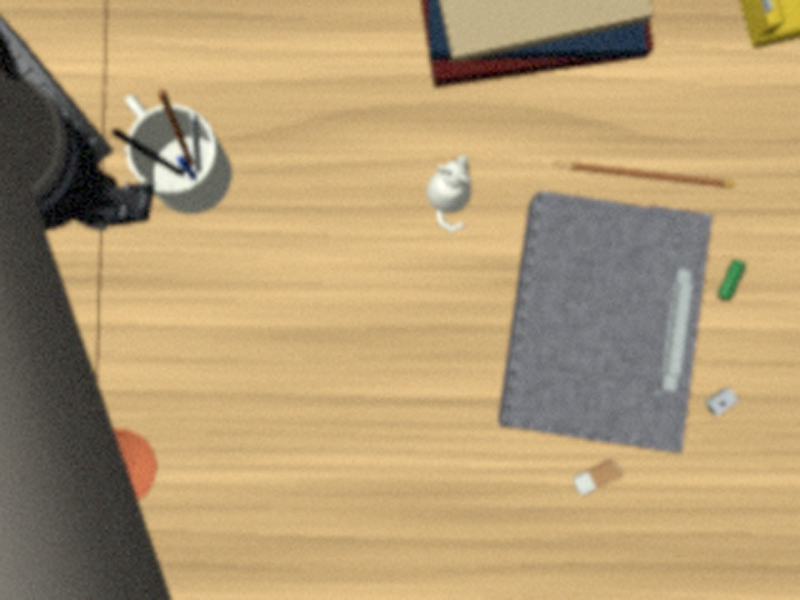

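```bash
python3 - <<'E'
from station import *
print(get_obs()["contact_force"]); print(hand_in())
E
```

```text
[ 0.1878784   0.31072634 -0.4495133 ]
the job is handed in; nothing more can be done
None
```

The case is shut and the job is handed in, at about 9.8 s on the robot's clock out of the 48 s allowed; `hand_in()` gives no verdict.

**What I did:** With the fingers closed, I pushed the flap's outer face over about 120 mm from the crease until it sank flat. I then pushed the spine's top edge inward until it stopped moving and the push force had risen to 17 N. After that I backed straight off.

**Last checks:**
- **Flap:** its top lies level at 54 mm. Its front edge is at about x = -51.5 mm in the case frame, where -52 is fully home. That puts the tongue's tip at about -67.5 mm, against the -62 needed; the tip itself is hidden under the lip, so this is inferred from the edge.
- **Spine:** its outer face is at about +84 mm, which is upright. I judged this from the top view, because a second check from the scene camera found only 7 usable points and could not confirm it.
- **Other objects:** they look unmoved in the pictures. The dish was partly hidden by the arm in the last one and the marble was not in view, so neither was checked there.
- **Contact:** the final tool force was under 0.6 N, which is sensor noise, so the robot touches nothing.

While I was pushing the spine, the tool twice felt about 7–8 N upward, probably friction from the rising spine. I eased it by lifting the tool slightly, and nothing else came of it.

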